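Take the spent filter saddles off the sampling manifold and hang them to dry

ROBOT

A 7-joint arm with a two-finger parallel gripper is mounted at the origin on the work surface. World frame = base frame: x ahead of the robot, y to its left, z up, the work surface at z = 0. Lengths are in m, angles in rad, forces in N, time in s.
With the tool pointing down it reaches from about 0.4 to 0.875 m from the base axis. Payload 6.5 kg.
Tool frame: the origin (TCP) lies midway between the tips of the shut fingers; the grasp point (between the pads) lies 19 mm behind it; z points along the fingers, y is the line along which they close (so a half turn about z gives the same grasp; the last joint's range is limited). The gripper opens to 88 mm and grips with 3 to 60 N. Pads are 18 mm wide; open, the fingers measure 123 mm over their backs; the gripper's body (75 mm by 187 mm) begins 45 mm behind the grasp point.
Start: joints at [-1.234, 0.536, -0.004, 1.538, 0.003, 1.067, -0.071], TCP at [0.255, 0.598, 0.239] pointing down, gripper open.
Joint ranges: [-2.7, 2.7], [-0.37, 2.16], [-1.27, 1.26], [0.24, 2.4], [-1.31, 4.45], [0.19, 1.91], [-2.76, 2.76]. Speed limits (rad/s): [2.39, 2.39, 3.14, 3.14, 3.14, 3.14, 3.14].

INTERFACE

Orientations are given as a unit quaternion [w, x, y, z].
In Python, from bench import env gives the robot as it stands.
- The arm moves only by the shell command python3 -m inch 'ROWS' [FORCE]. ROWS is JSON, a list of rows, each a list of 3 entries, a list of its own where there are three numbers: the shift along the tool's x, y, z as a fraction of full scale, then the turn, a rotation vector about the tool's x, y, z as a fraction of full scale, then the gripper's target within -1 to 1 (shut at 1, half-way at 0, fully open at -1). A call has 1 to 20 rows; each row shifts and turns the commanded pose from where the row before left it, along the tool's axes as they then stand; what a row does not reach is not made up. Full scale, the value 1, is 25 mm for a shift and 6 degrees for a turn. A row lasts 1/10 s, in which the tool goes at most 50 mm and 8.59 degrees, less where a joint would pass 70% of its speed; a pose out of reach is approached as far as the arm can. A call with a number of a shift or a turn outside -1 to 1 is refused whole. A call with a gripper value outside its range is refused whole. The fingers move at their own pace and stop on an object; FORCE is the grip in N (left out, the last holds). Time passes only in rows, so rows that do not move let the fingers close. It gives the time, the measured TCP pose, the force, the opening and the grip force at its end, in the units of the state.
- env.read_state(): the state, without advancing time (a new reading comes with each control period).
- env.capture(name): name is "side" or "top" or "wrist"; returns (picture, depth): 480x640x3 uint8, red, green, blue; 480x640 float32, m along the optical axis (not along the pixel's ray), 0 where there is no reading.
- env.camera_info(name): a dict with "intrinsics" (3x3 intrinsics, pixels), "world_to_cam" (4x4, takes a point from world to camera coordinates); the wrist camera has in their place "tool_from_camera" (4x4, takes a point from camera to tool coordinates, whose origin is the TCP and whose axes are the flange's). Camera axes: x right, y down, z forward; pixel columns grow to the right and rows downward; lengths in m; the calibration is good to about 2 mm. A picture is of the moment at which its call begins: read the wrist's pose just before it. camera_info takes no time and is no camera call.
- env.finish_job(): hands the job in; it is judged then, once.
The state is a dict: "clock": time; "q": joint angles; "joint_vel": joint speeds; "joint_efforts": joint torques, N m; "tcp_pos": TCP position; "ee_rot": TCP orientation; "ft_force": force on the tool from outside, world axes, zero at the start; "wrist_torque": the same for the moment, N m; "grip_width": finger opening in m; "finger_force": force on a finger pad.
Only numpy, scipy, OpenCV 4.12 (cv2) and the standard library are available. Lean on these libraries where they do the work, as an engineer would, in place of code of your own. Each camera call takes 0.05 s, during which the arm holds its last target. There are 200 camera calls.

TASK

Take every filter saddle that is on the sampling manifold off it and hang them all side by side on the bar of the drying rack, each straddling the bar with its legs down and left at rest. Each saddle is locked: use the release key to hold down the button in the hole of its top and, with the pin still in the hole, push the saddle along its stub until it is roughly half-way off; only then take it by its fin, never pulling on a locked one. Leave the key standing upright, fully on its cork mat, and leave the other things on the bench alone.

Things in the scene. Friction and masses are not known exactly. Their poses are not given: they have to be found in the camera images.
- module1_c (a point): Filter saddle 1 (all alike), white plastic channel 60 x 52 x 100 mm high; this is its centre, half-way up. None if absent. Its x along the channel. Two 6 mm legs reach from 50 mm below the centre to the 10 mm top plate (10 to 20 mm above centre). 40 mm is free between the legs; inward lips 7.5 to 12.5 mm below the centre narrow it to 28 mm. Mass 0.1 to 0.17 kg, centre of mass well below the top plate, so it hangs stably.
- module2_c (a point): Filter saddle 2 (all alike), white plastic channel 60 x 52 x 100 mm high; this is its centre, half-way up. None if absent. On the top plate stands a grey grip fin: 10 mm thick (y), 26 mm long (x -28 to -2 mm), from 20 to 50 mm above the centre. A 13 mm square hole goes through the top plate at x = +17 mm, y = 0, with the port's button recessed in it.
- module3_c (a point): Filter saddle 3 (all alike), white plastic channel 60 x 52 x 100 mm high; this is its centre, half-way up. None if absent. At the start its x axis is along the port's x and its centre lies at x = -17 mm, y = 0, z = -10 mm from the port's point, with 1.5 mm of play along x.
- port1 (a point): Fixed point on stub 1 of the manifold, on its button's axis, level with the stub's top, 85 mm above the bench. Stub = aluminium T-section (head 36 mm wide, 16 mm thick) along x, gripped under its head by the saddle's lips so the saddle only slides along x. Way out is -x; the open end is at x = -47 mm; a block 72 mm high begins at x = +57 mm.
- port2 (a point): Fixed point on stub 2 of the manifold, on its button's axis, level with the stub's top, 85 mm above the bench. A groove 16 mm wide and 10 mm deep runs along each stub's top, so the key's pin can travel in it below the saddle's top plate. Stubs are 125 mm apart: port2 lies 125 mm to +y of port1.
- port3 (a point): Fixed point on stub 3 of the manifold, on its button's axis, level with the stub's top, 85 mm above the bench. A saddle is clear of its button after about 30 mm of sliding and comes off the stub's end after 60 mm; at 40 mm it still holds on. Lies 250 mm to +y of port1.
- button1 (a joint): Release button of port 1: 10 mm black spring plunger, metres pressed. 0 = up: its top 5 mm above the stub's top, 5 mm below the rim of the saddle's hole. Saddle is free from 0.005; 0.008 = fully down (1.3 N to start, 3.3 N at the bottom). Once the saddle has moved some 8 mm its solid top plate keeps the button partly down (0.0035 to 0.005).
- button2 (a joint): Release button of port 2: 10 mm black spring plunger, metres pressed. 0 = up: its top 5 mm above the stub's top, 5 mm below the rim of the saddle's hole. Saddle is free from 0.005; 0.008 = fully down (1.3 N to start, 3.3 N at the bottom). Under a partly pushed saddle it presses up with about 2 N, which only adds friction.
- button3 (a joint): Release button of port 3: 10 mm black spring plunger, metres pressed. 0 = up: its top 5 mm above the stub's top, 5 mm below the rim of the saddle's hole. Saddle is free from 0.005; 0.008 = fully down (1.3 N to start, 3.3 N at the bottom). It springs back when let go.
- key_grip (a point): Release key, free-standing dark steel bracket, 0.16 kg. This point: centre of its black grip block, 26 (x) x 12 (y) x 34 mm high, 63 mm above the soles, z up. The 6 mm steel pin goes straight down below this point; its free length is from 29 to 63 mm below. The block stands on the arm's top, 17 mm below this point.
- key_mid (a point): Middle of the key's footprint, level with its soles, 37 mm along the key's y from the pin tip. The 12 mm thick arm, 16 mm wide, runs from y = -8 to +74 mm of the pin; at its end is a foot block 60 (x) x 24 (y, 50 to 74 mm) x 34 mm high, level with the pin's tip. With the key's y along the ports' y, the foot fits between the stubs.
- mat_top (a point): Centre of the top of the key's square cork mat, 170 x 170 x 2 mm, fixed flat on the bench.
- bar_top (a point): Middle of the top of the drying rack's fixed bar: aluminium, 14 x 14 mm section, along this frame's y, top 130 mm above the bench; 286 mm free between two end posts, room for three saddles. A hung saddle's centre lies 10 mm below this point's height, its x axis along the bar either way round.
- solvent_at (a point): Amber solvent bottle, 60 mm diameter, 130 mm high; its underside's centre. Bystander: leave it.
- standard_at (a point): Small clear jar, 38 mm diameter, 55 mm high; its underside's centre. Bystander: leave it.
- spanner_at (a point): Steel spanner lying flat; its underside's centre. Bystander: leave it.
- beaker_at (a point): Glass beaker, 64 mm diameter, 80 mm high; its underside's centre. Bystander: leave it.
- fittings_at (a point): Grey two-compartment open box, 100 x 80 x 40 mm; its underside's centre. Bystander: leave it.
- collar_at (a point): Brass ring, 36 mm diameter, 12 mm high; its underside's centre. Bystander: leave it.
- canister_at (a point): Steel cylinder, 56 mm diameter, 90 mm high; its underside's centre. Bystander: leave it.
There are look-alikes about, which are no part of the job. Leave any pink look-alike of the part that bears module1_c alone.

How it is judged:
On the way, in this order (a step that is already met when the one before it is completed fails the run):
1. with its button down, a freed saddle is pushed along its stub by the key (8 mm or more so far) (((value of joint button1 above 0.0025 m and contact force between key and module1 above 0.3 N and distance of module1_c from where it was at the start of the episode above 0.008 m) or (value of joint button2 above 0.0025 m and contact force between key and module2 above 0.3 N and distance of module2_c from where it was at the start of the episode above 0.008 m) or (value of joint button3 above 0.0025 m and contact force between key and module3 above 0.3 N and distance of module3_c from where it was at the start of the episode above 0.008 m))), for 0.1 s.
2. every saddle present has been pushed at least 20 mm off its locked place (distance of each of module1_c, module2_c, module3_c from where it was at the start of the episode above 0.02 m), for 0.2 s.
At the end, for the whole second after the job is handed in: Every saddle present rests astride the rack's bar, between the posts, legs down (upright within 0.25 rad, along the bar within 0.3 rad); the key stands upright on the cork mat, its footprint's middle within 75 mm of the mat's centre; all released and at rest (x of module1_c in the frame of bar_top between -0.017 and 0.017 m and y of module1_c in the frame of bar_top between -0.125 and 0.125 m and z of module1_c in the frame of bar_top between -0.019 and -0.003 m and angle between each of module1_c, module2_c, module3_c's own z axis and vertical below 0.25 rad and angle between the x axis of each of module1_c, module2_c, module3_c and the y axis of bar_top, either way round below 0.3 rad and linear speed of each of module1, module2, module3, key below 0.03 m/s and x of module2_c in the frame of bar_top between -0.017 and 0.017 m and y of module2_c in the frame of bar_top between -0.125 and 0.125 m and z of module2_c in the frame of bar_top between -0.019 and -0.003 m and x of module3_c in the frame of bar_top between -0.017 and 0.017 m and y of module3_c in the frame of bar_top between -0.125 and 0.125 m and z of module3_c in the frame of bar_top between -0.019 and -0.003 m and angle between key_grip's own z axis and vertical below 0.1 rad and z of key_grip in the frame of mat_top between 0.058 and 0.068 m and horizontal distance between key_mid and mat_top below 0.075 m); the robot touches nothing.
It fails at once if the fingers pull or push a saddle that is not yet freed with the key (less than 18 mm from its locked place) ((contact force between the fingers and module1 above 4 N and distance of module1_c from where it was at the start of the episode below 0.018 m) or (contact force between the fingers and module2 above 4 N and distance of module2_c from where it was at the start of the episode below 0.018 m) or (contact force between the fingers and module3 above 4 N and distance of module3_c from where it was at the start of the episode below 0.018 m)).
It fails at once if another thing on the bench is disturbed (moved over 30 mm) (distance of any of solvent_at, standard_at, spanner_at, beaker_at, fittings_at, collar_at, canister_at from where it was at the start of the episode above 0.03 m).
Of module1, module2, module3 only 2 to 3 are there at a start; the rules pass over those that are not, and their reading is None.
At some moment in a run one of key may be knocked a few centimetres aside while the robot is not near it.
It also fails if it takes over 210 s, if anything falls off the work surface, if the arm or the gripper's body presses on something with over 40 N, if the wrist force passes 120 N, or if a joint passes its speed limit or range.

## Working session

There is one attempt and no reset: what is moved stays moved. The work goes in short steps, Python scripts to look and compute and a shell command to move; the robot and the scene stay as the last step left them, time stands still between calls to the robot, and variables do not carry over. Pictures are saved under pics/ and viewed, at most 14 in all, crops included, and the job is handed in when it is done.

```bash
ls; mkdir -p pics; python3 - <<'E'
from bench import env
import cv2,numpy as np
s=env.read_state(); print(s['clock'],s['tcp_pos'],s['ee_rot'],s['ft_force'])
for n in ['side','top']:
    p,d=env.capture(n); cv2.imwrite(f'pics/{n}0.png',p[:,:,::-1]); np.savez(f'{n}0.npz',p=p,d=d)
    c=env.camera_info(n); print(n,c['intrinsics'],np.round(c['world_to_cam'],3).tolist())
print(env.camera_info('wrist'))
E
```

```text
pics
0.0 [0.25456869 0.59741157 0.23783321] [-1.13852166e-04  2.00004924e-01  9.79794505e-01 -8.63707337e-04] [ 0.28792251 -1.06526506 -0.99806646]
side [[563.72531138   0.         308.67123487]
 [  0.         563.72531138 242.64373951]
 [  0.           0.           1.        ]] [[0.928, -0.373, 0.014, -0.529], [-0.218, -0.571, -0.792, 0.238], [0.303, 0.731, -0.611, 1.205], [0.0, 0.0, 0.0, 1.0]]
top [[485.34835299   0.         317.28120166]
 [  0.         485.34835299 239.14855927]
 [  0.           0.           1.        ]] [[-0.025, -0.999, -0.022, 0.077], [-0.994, 0.027, -0.104, 0.579], [0.105, 0.019, -0.994, 1.113], [0.0, 0.0, 0.0, 1.0]]
{'intrinsics': array([[378.55631142,   0.        , 315.5731247 ],
       [  0.        , 378.55631142, 233.20350567],
       [  0.        ,   0.        ,   1.        ]]), 'tool_from_camera': array([[ 6.75497628e-04, -9.54375898e-01, -2.98607081e-01,
         7.72948763e-02],
       [ 9.99999678e-01,  7.73785929e-04, -2.10930131e-04,
         5.04250998e-06],
       [ 4.32364591e-04, -2.98606843e-01,  9.54376114e-01,
        -1.45703970e-01],
       [ 0.00000000e+00,  0.00000000e+00,  0.00000000e+00,
         1.00000000e+00]])}
```

View pics/top0.png

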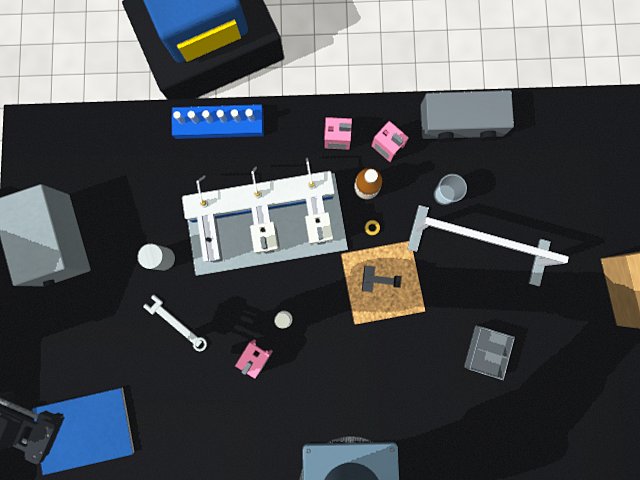

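View pics/side0.png

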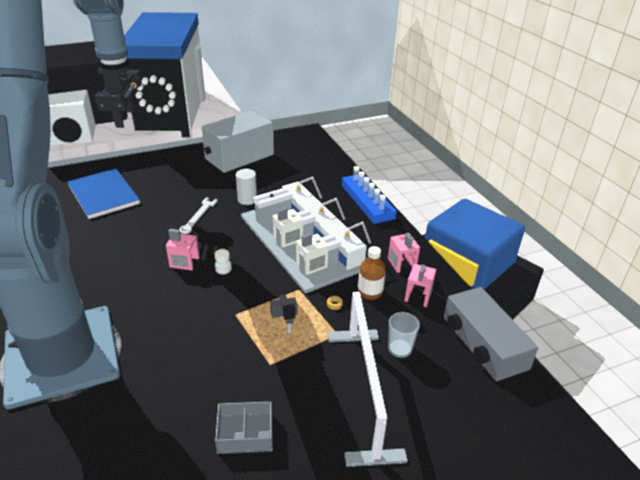

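The top view shows saddles on stub 1 (318,226) and stub 2 (263,236), and stub 3 (210,240) is empty. The key stands on the mat near (380,280), with its foot at (368,278) and its grip at about (397,282). The bar runs from (425,222) to (567,260).

```bash
cat > h.py <<'E'
from bench import env
import numpy as np, cv2
from scipy.spatial.transform import Rotation as R
def tool():
    s=env.read_state(); T=np.eye(4); q=s['ee_rot']; T[:3,:3]=R.from_quat([q[1],q[2],q[3],q[0]]).as_matrix(); T[:3,3]=s['tcp_pos']; return T
def cam(n,T=None):
    c=env.camera_info(n)
    return c['intrinsics'],(np.linalg.inv(c['world_to_cam']) if n!='wrist' else T@c['tool_from_camera'])
def cloud(d,K,W):
    v,u=np.mgrid[0:480,0:640]; P=np.stack([(u-K[0,2])/K[0,0]*d,(v-K[1,2])/K[1,1]*d,d],-1)
    P=P@W[:3,:3].T+W[:3,3]; P[d<=0]=np.nan; return P
def ray(u,v,z,K,W):
    r=W[:3,:3]@np.array([(u-K[0,2])/K[0,0],(v-K[1,2])/K[1,1],1]); o=W[:3,3]; return o+r*(z-o[2])/r[2]
def rect(P):
    P=np.asarray(P,float)
    (c,s,a)=cv2.minAreaRect((P[:,:2]*1000).astype(np.float32)); return np.round(c,1),np.round(s,1),round(a,1)
E
python3 - <<'E'
from h import *
z=np.load('top0.npz');p,d=z['p'],z['d'];K,W=cam('top');P=cloud(d,K,W)
def box(u0,v0,u1,v1,z0,z1,f=None):
    Q=P[v0:v1,u0:u1].reshape(-1,3);C=p[v0:v1,u0:u1].reshape(-1,3).astype(int)
    m=(Q[:,2]>z0)&(Q[:,2]<z1)
    if f is not None:m&=f(C)
    return Q[m]
print('bench',np.nanmedian(P[300:320,300:330].reshape(-1,3),0),'mat',np.nanmedian(P[300:315,360:400].reshape(-1,3),0))
for nm,b,zz in [('m1 plate',(295,200,345,255),(.088,.1)),('m1 fin',(295,200,345,255),(.11,.13)),('m2 plate',(240,210,292,262),(.088,.1)),('m2 fin',(240,210,292,262),(.11,.13)),
 ('stub3',(195,200,225,268),(.075,.09)),('key z.02-.05',(345,250,415,310),(.02,.04)),('key arm',(345,250,415,310),(.038,.05)),('key grip',(345,250,415,310),(.065,.09)),('bar',(400,190,590,300),(.122,.14))]:
    Q=box(*b,*zz)
    print(nm,len(Q),np.round(np.median(Q,0)*1000,1) if len(Q) else '',rect(Q) if len(Q)>5 else '')
M=(p[:,:,0]>120)&(p[:,:,0]>p[:,:,2]*1.5)&(np.abs(P[:,:,2])<.02); M[:230]=0;M[340:]=0;M[:,:330]=0;M[:,440:]=0
print('mat',rect(P[M]),np.median(P[M],0))
H=np.clip(np.nan_to_num(P[:,:,2])/0.14*255,0,255).astype(np.uint8)
a=cv2.resize(p[190:325,180:440,::-1].copy(),None,fx=3,fy=3)[:300*2][:405]
cv2.imwrite('pics/crop.png',cv2.resize(p[235:335,330:440,::-1],None,fx=5,fy=5,interpolation=2)); 
E
```

```text
bench [0.4161432  0.07279206 0.00089634] mat [ 0.41834646 -0.0814804   0.00242988]
m1 plate 558 [602.3  58.3  95.4] (array([618.9,  59.7]), array([97.7, 51.8]), 7.8)
m1 fin 59 [584.5  54.5 125.6] (array([585.6,  55.1]), array([26.1,  9.6]), 8.0)
m2 plate 558 [586.5 179.5  95.5] (array([598.8, 182.9]), array([92.9, 52.3]), 7.9)
m2 fin 66 [567.3 177.7 125.5] (array([567.4, 178.5]), array([25.5, 10.2]), 9.3)
stub3 733 [592.7 309.2  83.9] (array([603., 306.]), array([139.5,  66.7]), 0.3)
key z.02-.05 192 [479.1 -54.   36.6] (array([485.5, -54.9]), array([24.5, 60.1]), 81.4)
key arm 225 [482.2 -65.4  46.6] (array([484.2, -76. ]), array([67.9, 58.3]), 86.3)
key grip 78 [ 476.5 -115.2   81.9] (array([ 476.5, -115.6]), array([12.2, 25.3]), 82.0)
bar 1057 [ 558.1 -321.5  130.5] (array([ 558.7, -321.1]), array([310. ,  15.2]), 72.5)
mat (array([498.8, -86.8]), array([213.9, 171.3]), 9.0) [ 0.47190583 -0.09214826  0.00266876]
```

View pics/crop.png

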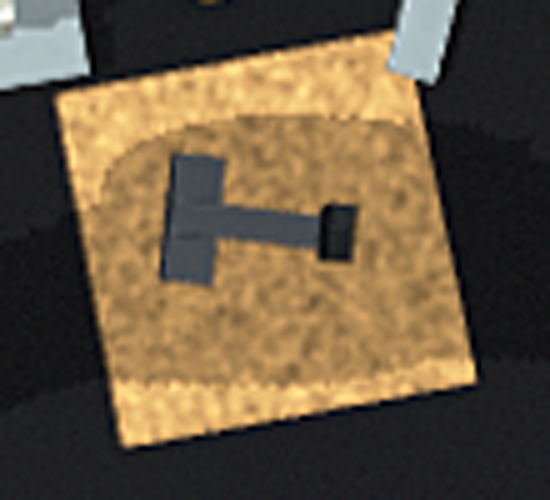

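The key's grip is at about (476,-115) with yaw -8°, and its foot points to +y. The manifold yaw is +8.4°. The measured heights match the given sizes, so I'm writing a move calculator next.

```bash
cat > plan.py <<'E'
import sys
from h import *
# args: x y z(mm) yaw_of_tool_y(deg): needed turn (tool rotvec, in full scales) then shift in the turned axes
a=list(map(float,sys.argv[1:5])); T=tool(); y=np.radians(a[3])
Y=np.array([np.cos(y),np.sin(y),0]);Z=np.array([0,0,-1.]);X=np.cross(Y,Z);G=np.stack([X,Y,Z],1)
r=np.degrees(R.from_matrix(T[:3,:3].T@G).as_rotvec()); D=np.array(a[:3])-T[:3,3]*1000
f=lambda v:np.round(v,2).tolist()
print('turn units',f(r/6),'| shift units after turn',f(G.T@D/25),'| shift before turn',f(T[:3,:3].T@D/25))
s=env.read_state();print('t',s['clock'],'tcp',f(T[:3,3]*1000),'F',f(s['ft_force']),'w',s['grip_width'])
E
python3 - <<'E'
from h import *
K,W=cam('top'); c=[ray(u,v,.002,K,W) for u,v in [(341,253.4),(409,241),(425,311),(354.4,324.4)]]
print(np.round(c,3),np.mean(c,0))
E
python3 plan.py 490 150 250 82
```

```text
[[ 0.548  0.006  0.002]
 [ 0.574 -0.158  0.002]
 [ 0.406 -0.188  0.002]
 [ 0.379 -0.02   0.002]] [ 0.476875   -0.08997495  0.002     ]
turn units [-0.01, -0.0, -2.51] | shift units after turn [-11.82, -16.41, -0.48] | shift before turn [-15.68, -12.78, -0.46]
t 0.1 tcp [254.57, 597.49, 237.93] F [0.12, 0.67, 0.41] w 0.08803766702488064
```

```bash
python3 -m inch '[[[0,0,0],[0,0,-0.84],-1],[[0,0,0],[0,0,-0.84],-1],[[0,0,0],[0,0,-0.84],-1],[[-0.7,-0.96,-0.03],[0,0,0],-1],[[-0.7,-0.96,-0.03],[0,0,0],-1],[[-0.7,-0.96,-0.03],[0,0,0],-1],[[-0.7,-0.96,-0.03],[0,0,0],-1],[[-0.7,-0.96,-0.03],[0,0,0],-1],[[-0.7,-0.96,-0.03],[0,0,0],-1],[[-0.7,-0.96,-0.03],[0,0,0],-1],[[-0.7,-0.96,-0.03],[0,0,0],-1],[[-0.7,-0.96,-0.03],[0,0,0],-1],[[-0.7,-0.96,-0.03],[0,0,0],-1],[[-0.7,-0.96,-0.03],[0,0,0],-1],[[-0.7,-0.96,-0.03],[0,0,0],-1],[[-0.7,-0.96,-0.03],[0,0,0],-1],[[-0.7,-0.96,-0.03],[0,0,0],-1],[[-0.7,-0.96,-0.03],[0,0,0],-1],[[-0.7,-0.96,-0.03],[0,0,0],-1],[[-0.7,-0.96,-0.03],[0,0,0],-1]]' 20; python3 plan.py 476.5 -115.5 200 82
```

```text
clock: 2.1
tcp_pos: [0.4931, 0.1515, 0.2513]
ee_rot: [-0.0, 0.069, 0.998, -0.0]
ft_force: [0.0, -0.1, 0.9]
grip_width: 0.0879
finger_force: 0.0
turn units [-0.0, -0.0, 0.01] | shift units after turn [-0.83, -10.67, 2.05] | shift before turn [-0.82, -10.67, 2.05]
t 2.1 tcp [493.15, 151.5, 251.28] F [0.02, -0.1, 0.91] w 0.08785939659292219
```

```bash
python3 -m inch '[[[-0.07,-0.89,0.17],[0,0,0],-1],[[-0.07,-0.89,0.17],[0,0,0],-1],[[-0.07,-0.89,0.17],[0,0,0],-1],[[-0.07,-0.89,0.17],[0,0,0],-1],[[-0.07,-0.89,0.17],[0,0,0],-1],[[-0.07,-0.89,0.17],[0,0,0],-1],[[-0.07,-0.89,0.17],[0,0,0],-1],[[-0.07,-0.89,0.17],[0,0,0],-1],[[-0.07,-0.89,0.17],[0,0,0],-1],[[-0.07,-0.89,0.17],[0,0,0],-1],[[-0.07,-0.89,0.17],[0,0,0],-1],[[-0.07,-0.89,0.17],[0,0,0],-1],[[0,0,0],[0,0,0],-1]]'; python3 - <<'E'
from h import *
T=tool(); p,d=env.capture('wrist'); K,W=cam('wrist',T); P=cloud(d,K,W); cv2.imwrite('pics/w1.png',p[:,:,::-1])
Q=P.reshape(-1,3); near=(abs(Q[:,0]-.477)<.09)&(abs(Q[:,1]+.09)<.1)
for n,a,b in [('mat',-.01,.012),('foot',.025,.039),('arm',.04,.05),('grip',.074,.086)]:
    m=near&(Q[:,2]>a)&(Q[:,2]<b); print(n,m.sum(),np.round(np.median(Q[m],0)*1000,1),rect(Q[m]) if m.sum()>5 else '')
E
python3 plan.py 476.5 -115.5 200 82
```

```text
clock: 3.4
tcp_pos: [0.4757, -0.1177, 0.1999]
ee_rot: [-0.001, 0.072, 0.997, -0.001]
ft_force: [0.5, 0.4, 0.2]
grip_width: 0.088
finger_force: 0.0
mat 37141 [458.2 -93.    1.6] (array([477., -90.]), array([180., 200.]), 0.0)
foot 1516 [474.1 -55.3  35.7] (array([481.4, -83.1]), array([81.7, 59.8]), 81.9)
arm 1776 [481.6 -77.1  47.6] (array([479.3, -82.8]), array([81.5, 20.8]), 81.7)
grip 578 [ 475.7 -115.8   81.7] (array([ 476.9, -115.9]), array([11.1, 26. ]), 81.8)
turn units [-0.0, -0.01, -0.02] | shift units after turn [-0.01, 0.01, 0.0] | shift before turn [-0.01, 0.01, 0.0]
t 3.45 tcp [476.2, -115.69, 200.12] F [0.27, -0.29, -0.51] w 0.08802106435131031
```

View pics/w1.png

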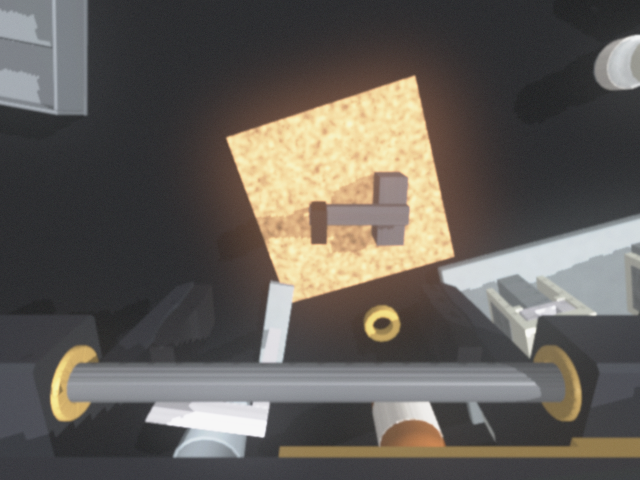

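The wrist view agrees with the top view: the key's grip is at pixel (318,222), world (477,-116), yaw -8°. I'll descend and grip it across its y.

```bash
python3 -m inch '[[[0,0,0.9],[0,0,0],-1],[[0,0,0.9],[0,0,0],-1],[[0,0,0.9],[0,0,0],-1],[[0,0,0.9],[0,0,0],-1],[[0,0,0.9],[0,0,0],-1],[[0,0,0.9],[0,0,0],-1],[[0,0,0.55],[0,0,0],-1],[[0,0,0],[0,0,0],-1],[[0,0,0],[0,0,0],1],[[0,0,0],[0,0,0],1],[[0,0,0],[0,0,0],1],[[0,0,0],[0,0,0],1],[[0,0,0],[0,0,0],1],[[0,0,0],[0,0,0],1],[[0,0,0],[0,0,0],1],[[0,0,0],[0,0,0],1]]' 60; python3 plan.py 476.5 -115.5 191 82;python3 plan.py 617.3 59.8 191 98.4
```

```text
clock: 5.05
tcp_pos: [0.4768, -0.1146, 0.0517]
ee_rot: [-0.0, 0.069, 0.998, 0.0]
ft_force: [0.1, -0.7, -0.4]
grip_width: 0.0262
finger_force: 0.0
turn units [0.0, -0.0, 0.01] | shift units after turn [0.01, -0.04, -5.57] | shift before turn [0.01, -0.04, -5.57]
t 5.05 tcp [476.78, -114.61, 51.73] F [0.12, -0.67, -0.43] w 0.026229533147165175
turn units [0.0, -0.0, -2.73] | shift units after turn [-6.58, 6.08, -5.57] | shift before turn [-4.6, 7.69, -5.57]
t 5.05 tcp [476.78, -114.61, 51.73] F [0.12, -0.67, -0.43] w 0.026229533147165175
```

```bash
python3 -m inch '[[[0,0,0],[0,0,0],1],[[0,0,0],[0,0,0],1],[[0,0,0],[0,0,0],1],[[0,0,0],[0,0,0],1],[[0,0,0],[0,0,0],1]]' 60; python3 plan.py 617.3 59.8 210 98.4
```

```text
clock: 5.55
tcp_pos: [0.4768, -0.1147, 0.0517]
ee_rot: [0.0, 0.069, 0.998, -0.0]
ft_force: [-0.5, -0.5, 0.7]
grip_width: 0.0115
finger_force: 60.0
turn units [-0.0, 0.0, -2.73] | shift units after turn [-6.58, 6.08, -6.33] | shift before turn [-4.6, 7.69, -6.33]
t 5.55 tcp [476.8, -114.71, 51.73] F [-0.53, -0.54, 0.68] w 0.011457352726494388
```

```bash
python3 -m inch '[[[0,0,-0.85],[0,0,0],1],[[0,0,-0.85],[0,0,0],1],[[0,0,-0.85],[0,0,0],1],[[0,0,-0.85],[0,0,0],1],[[0,0,-0.85],[0,0,0],1],[[0,0,-0.85],[0,0,0],1],[[0,0,-0.85],[0,0,0],1],[[0,0,0],[0,0,-0.91],1],[[0,0,0],[0,0,-0.91],1],[[0,0,0],[0,0,-0.91],1],[[-0.82,0.76,0],[0,0,0],1],[[-0.82,0.76,0],[0,0,0],1],[[-0.82,0.76,0],[0,0,0],1],[[-0.82,0.76,0],[0,0,0],1],[[-0.82,0.76,0],[0,0,0],1],[[-0.82,0.76,0],[0,0,0],1],[[-0.82,0.76,0],[0,0,0],1],[[-0.82,0.76,0],[0,0,0],1],[[0,0,0],[0,0,0],1],[[0,0,0],[0,0,0],1]]' 60; python3 - <<'E'
from h import *
T=tool(); p,d=env.capture('wrist'); K,W=cam('wrist',T); P=cloud(d,K,W); cv2.imwrite('pics/w2.png',p[:,:,::-1])
Q=P.reshape(-1,3); L=(Q-T[:3,3])@T[:3,:3]*1000  # tool axes mm
for n,a,b in [('plate',.09,.1),('fin',.12,.13)]:
  for c in [(.585,.055),(.567,.178)]:
    m=(np.hypot(Q[:,0]-c[0],Q[:,1]-c[1])<.08)&(Q[:,2]>a)&(Q[:,2]<b); print(n,m.sum(),np.round(np.median(Q[m],0)*1000,1) if m.sum() else '',rect(Q[m]) if m.sum()>5 else '')
E
python3 plan.py 617.3 59.8 155 98.4
```

```text
clock: 7.55
tcp_pos: [0.6161, 0.06, 0.1998]
ee_rot: [-0.001, -0.074, 0.997, -0.0]
ft_force: [-0.7, -0.4, -2.3]
grip_width: 0.0115
finger_force: 60.0
plate 5558 [600.1  58.9  94.8] (array([600.8,  57.2]), array([60.3, 52.2]), 8.2)
plate 4270 [582.6 175.7  94.7] (array([583., 181.]), array([60.7, 53.2]), 8.4)
fin 740 [585.3  55.  124.7] (array([585.8,  55. ]), array([26.1,  9.7]), 8.8)
fin 876 [567.6 177.4 124.5] (array([568. , 178.5]), array([26.2, 10.7]), 9.0)
turn units [-0.01, -0.02, 0.0] | shift units after turn [-0.06, 0.03, 1.8] | shift before turn [-0.06, 0.03, 1.8]
t 7.6 tcp [615.95, 58.85, 199.93] F [0.03, -0.03, -1.44] w 0.011755654661570525
```

View pics/w2.png

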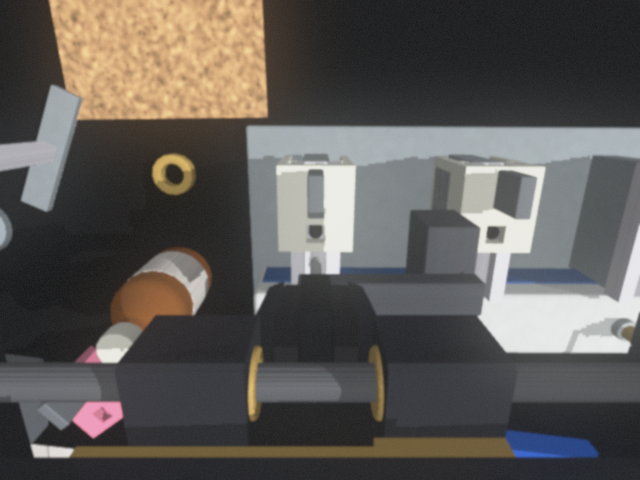

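Both measurements put the hole at (617.4,59.7). I'll lower to just above the plate and let it settle.

```bash
python3 -m inch '[[[-0.06,0.03,0.6],[0,0,0],1],[[0,0,0.6],[0,0,0],1],[[0,0,0.6],[0,0,0],1],[[0,0,0],[0,0,0],1],[[0,0,0],[0,0,0],1],[[0,0,0],[0,0,0],1]]'; python3 - <<'E'
from h import *
for n in ['side']:
    p,d=env.capture(n); cv2.imwrite('pics/s2.png',cv2.resize(p[170:300,230:380,::-1],None,fx=4.5,fy=4.5,interpolation=cv2.INTER_CUBIC))
E
python3 plan.py 617.4 59.7 132.3 98.3
```

```text
clock: 8.2
tcp_pos: [0.6185, 0.0607, 0.1559]
ee_rot: [0.0, -0.073, 0.997, 0.0]
ft_force: [0.2, 0.5, -2.7]
grip_width: 0.0113
finger_force: 60.0
turn units [-0.0, 0.01, 0.02] | shift units after turn [0.06, -0.03, 0.95] | shift before turn [0.06, -0.03, 0.95]
t 8.25 tcp [618.65, 60.7, 156.09] F [0.22, -0.18, -1.85] w 0.011468852806805749
```

View pics/s2.png

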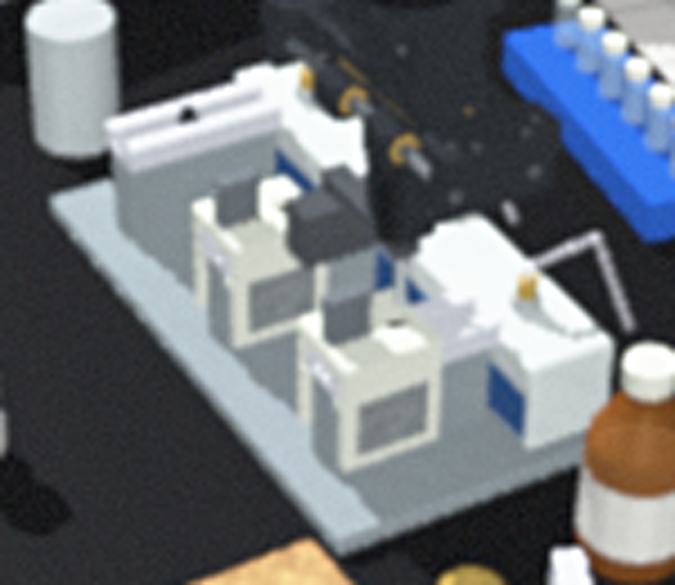

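The foot is between the two stubs and the key is held level, with the saddle at stub 1 below it. I'll correct the offset and step down into the hole.

```bash
python3 -m inch '[[[0.05,-0.03,0.1],[0,0,0],1],[[0,0,0.2],[0,0,0],1],[[0,0,0.3],[0,0,0],1],[[0,0,0],[0,0,0],1],[[0,0,0],[0,0,0],1]]'; python3 plan.py 617.4 59.7 132.3 98.3
```

```text
clock: 8.75
tcp_pos: [0.6168, 0.0598, 0.1401]
ee_rot: [-0.0, -0.073, 0.997, -0.0]
ft_force: [-0.7, -1.0, -1.1]
grip_width: 0.0117
finger_force: 60.0
turn units [-0.0, -0.01, 0.02] | shift units after turn [-0.02, -0.01, 0.31] | shift before turn [-0.02, -0.01, 0.31]
t 8.75 tcp [616.78, 59.8, 140.15] F [-0.69, -0.97, -1.05] w 0.011681867956366885
```

The pin is in the hole with no force building up. Pressing the button.

```bash
python3 -m inch '[[[-0.02,0,0.16],[0,0,0],1],[[0,0,0.15],[0,0,0],1],[[0,0,0],[0,0,0],1],[[0,0,0],[0,0,0],1],[[0,0,0],[0,0,0],1]]'; python3 plan.py 617.4 59.7 132.3 98.3; python3 -m inch '[[[0.15,0,0],[0,0,0],1],[[0.15,0,0],[0,0,0],1],[[0.15,0,0],[0,0,0],1],[[0,0,0],[0,0,0],1]]'
```

```text
clock: 9.25
tcp_pos: [0.6177, 0.0599, 0.133]
ee_rot: [0.0, -0.073, 0.997, 0.0]
ft_force: [-0.6, 0.8, 1.9]
grip_width: 0.0113
finger_force: 60.0
turn units [-0.0, 0.0, 0.02] | shift units after turn [0.01, -0.01, 0.03] | shift before turn [0.01, -0.01, 0.03]
t 9.25 tcp [617.72, 59.88, 132.98] F [-0.62, 0.84, 1.89] w 0.011309288401612369
clock: 9.65
tcp_pos: [0.6056, 0.0581, 0.1326]
ee_rot: [-0.0, -0.073, 0.997, -0.0]
ft_force: [0.3, 0.3, -0.7]
grip_width: 0.0111
finger_force: 60.0
```

```bash
python3 -m inch '[[[0.15,0,0],[0,0,0],1],[[0.15,0,0],[0,0,0],1],[[0.15,0,0],[0,0,0],1],[[0.15,0,0],[0,0,0],1],[[0.15,0,0],[0,0,0],1],[[0.15,0,0],[0,0,0],1],[[0,0,0],[0,0,0],1]]';  cat > mods.py <<'E'
from h import *
T=tool(); p,d=env.capture('wrist'); K,W=cam('wrist',T); P=cloud(d,K,W).reshape(-1,3)
ux=np.array([.9893,.1461]);uy=np.array([-.1461,.9893]); o=np.array([.6174,.0597])
L=(P[:,:2]-o)@np.stack([ux,uy],1); C=p.reshape(-1,3).astype(int)
for i in range(2):
    m=(abs(L[:,1]-.125*i)<.012)&(P[:,2]>.118)&(P[:,2]<.128)&(L[:,0]>-.14)&(L[:,0]<-.012)
    if m.sum(): print('fin',i+1,m.sum(),'local centre',np.round((L[m].max(0)+L[m].min(0))*500,1),'world',rect(P[m]),'z',np.median(P[m,2]))
E
python3 mods.py
```

```text
clock: 10.35
tcp_pos: [0.5832, 0.0548, 0.1326]
ee_rot: [-0.001, -0.073, 0.997, -0.0]
ft_force: [0.4, 0.9, -1.5]
grip_width: 0.0111
finger_force: 60.0
fin 1 1561 local centre [-59.4   2. ] world (array([558.3,  53. ]), array([36.4, 19.9]), 8.3) z 0.12397977385394363
fin 2 1743 local centre [-31.8 124.9] world (array([567.7, 178.6]), array([26.9, 11.7]), 8.3) z 0.124217485323705
```

Saddle 1 has been pushed about 30 mm. I'll back off, lift, and go to hole 2.

```bash
python3 -m inch '[[[-0.12,0,0],[0,0,0],1],[[0,0,-0.5],[0,0,0],1],[[0,0,-0.7],[0,0,0],1],[[0,0,-0.7],[0,0,0],1],[[0,0,-0.7],[0,0,0],1],[[0,0,0],[0,0,0],1],[[0,0,0],[0,0,0],1]]'; python3 mods.py;  python3 plan.py 599.3 183.3 198 98.3
```

```text
clock: 11.1
tcp_pos: [0.5872, 0.0554, 0.198]
ee_rot: [0.0, -0.073, 0.997, 0.0]
ft_force: [-0.2, 0.0, -0.6]
grip_width: 0.0118
finger_force: 60.0
fin 1 756 local centre [-65.1   0.4] world (array([553. ,  50.5]), array([25.8,  9.6]), 8.5) z 0.12373369389368034
fin 2 876 local centre [-31.8 124.8] world (array([567.8, 178.6]), array([26.1, 10.9]), 8.1) z 0.12436955308971974
turn units [-0.0, -0.01, 0.02] | shift units after turn [-1.24, 4.99, -0.03] | shift before turn [-1.25, 4.99, -0.03]
t 11.15 tcp [586.73, 55.39, 197.32] F [-0.12, 0.73, -2.72] w 0.01168777805335113
```

```bash
python3 -m inch '[[[-0.21,0.83,0],[0,0,0],1],[[-0.21,0.83,0],[0,0,0],1],[[-0.21,0.83,0],[0,0,0],1],[[-0.21,0.83,0],[0,0,0],1],[[-0.21,0.83,0],[0,0,0],1],[[-0.2,0.83,0],[0,0,0],1],[[0,0,0.6],[0,0,0],1],[[0,0,0.6],[0,0,0],1],[[0,0,0.5],[0,0,0],1],[[0,0,0],[0,0,0],1],[[0,0,0],[0,0,0],1],[[0,0,0],[0,0,0],1],[[0,0,0],[0,0,0],1]]'; python3 plan.py 599.3 183.3 140 98.3
```

```text
clock: 12.45
tcp_pos: [0.6003, 0.183, 0.1559]
ee_rot: [0.001, -0.073, 0.997, 0.0]
ft_force: [0.7, 1.0, -0.7]
grip_width: 0.0118
finger_force: 60.0
turn units [0.0, 0.01, 0.02] | shift units after turn [0.04, 0.02, 0.64] | shift before turn [0.04, 0.02, 0.64]
t 12.45 tcp [600.28, 183.01, 155.94] F [0.7, 0.97, -0.72] w 0.011836647064314
```

```bash
python3 -m inch '[[[0.03,0.01,0.14],[0,0,0],1],[[0,0,0.25],[0,0,0],1],[[0,0,0.25],[0,0,0],1],[[0,0,0],[0,0,0],1],[[0,0,0],[0,0,0],1]]'; python3 plan.py 599.3 183.3 132.3 98.3
```

```text
clock: 12.95
tcp_pos: [0.5987, 0.1832, 0.139]
ee_rot: [-0.0, -0.073, 0.997, -0.0]
ft_force: [-1.6, -1.2, -1.0]
grip_width: 0.0117
finger_force: 60.0
turn units [-0.0, -0.01, 0.02] | shift units after turn [-0.02, 0.0, 0.27] | shift before turn [-0.02, 0.0, 0.27]
t 12.95 tcp [598.73, 183.21, 139.01] F [-1.61, -1.25, -1.03] w 0.011720074873125026
```

The pin is in hole 2. Press, then push 34 mm.

```bash
python3 -m inch '[[[-0.02,0,0.13],[0,0,0],1],[[0,0,0.14],[0,0,0],1],[[0,0,0],[0,0,0],1],[[0,0,0],[0,0,0],1],[[0.15,0,0],[0,0,0],1],[[0.15,0,0],[0,0,0],1],[[0.15,0,0],[0,0,0],1],[[0.15,0,0],[0,0,0],1],[[0.15,0,0],[0,0,0],1],[[0.15,0,0],[0,0,0],1],[[0.15,0,0],[0,0,0],1],[[0.15,0,0],[0,0,0],1],[[0.15,0,0],[0,0,0],1],[[0,0,0],[0,0,0],1],[[-0.12,0,0],[0,0,0],1],[[0,0,-0.5],[0,0,0],1],[[0,0,-0.75],[0,0,0],1],[[0,0,-0.75],[0,0,0],1],[[0,0,-0.75],[0,0,0],1],[[0,0,0],[0,0,0],1]]'; python3 mods.py; python3 plan.py 473 -127 200 98.4
```

```text
clock: 14.95
tcp_pos: [0.571, 0.1794, 0.2045]
ee_rot: [0.003, -0.073, 0.997, 0.001]
ft_force: [0.1, -0.2, -1.6]
grip_width: 0.0116
finger_force: 60.0
fin 1 887 local centre [-64.9   0.4] world (array([553.1,  50.7]), array([26.1, 11.4]), 8.5) z 0.12356122923621893
fin 2 717 local centre [-64.8 125.7] world (array([535. , 174.7]), array([26.2,  9.9]), 6.5) z 0.1236685161083251
turn units [0.01, 0.03, 0.0] | shift units after turn [5.63, -11.55, 0.11] | shift before turn [5.63, -11.54, 0.09]
t 15.0 tcp [570.06, 179.1, 202.78] F [0.81, 0.81, -2.59] w 0.011619316437155911
```

```bash
python3 -m inch '[[[0.44,-0.965,0],[0,0,0],1],[[0.44,-0.965,0],[0,0,0],1],[[0.44,-0.965,0],[0,0,0],1],[[0.44,-0.965,0],[0,0,0],1],[[0.44,-0.965,0],[0,0,0],1],[[0.44,-0.965,0],[0,0,0],1],[[0.44,-0.965,0],[0,0,0],1],[[0.44,-0.965,0],[0,0,0],1],[[0.44,-0.965,0],[0,0,0],1],[[0.44,-0.965,0],[0,0,0],1],[[0.44,-0.965,0],[0,0,0],1],[[0.44,-0.965,0],[0,0,0],1],[[0,0,0.9],[0,0,0],1],[[0,0,0.9],[0,0,0],1],[[0,0,0.9],[0,0,0],1],[[0,0,0.9],[0,0,0],1],[[0,0,0.9],[0,0,0],1],[[0,0,0.9],[0,0,0],1],[[0,0,0],[0,0,0],1],[[0,0,0],[0,0,0],1]]'; python3 plan.py 482 -126.6 52 98.4
```

```text
clock: 17.0
tcp_pos: [0.4804, -0.1269, 0.066]
ee_rot: [-0.001, -0.073, 0.997, 0.0]
ft_force: [-1.2, 0.3, -1.2]
grip_width: 0.0117
finger_force: 60.0
turn units [0.0, -0.01, 0.0] | shift units after turn [-0.07, 0.0, 0.56] | shift before turn [-0.07, 0.0, 0.56]
t 17.0 tcp [480.37, -126.9, 65.97] F [-1.16, 0.28, -1.16] w 0.011720379995880827
```

```bash
python3 -m inch '[[[0,0,0.25],[0,0,0],1],[[0,0,0.15],[0,0,0],1],[[0,0,0.1],[0,0,0],1],[[0,0,0.06],[0,0,0],1],[[0,0,0],[0,0,0],1],[[0,0,0],[0,0,0],1]]'; python3 -m inch '[[[0,0,0],[0,0,0],0],[[0,0,0],[0,0,0],0],[[0,0,0],[0,0,0],0],[[0,0,0],[0,0,0],0],[[0,0,0],[0,0,0],0],[[0,0,0],[0,0,0],0],[[0,0,-0.5],[0,0,0],-0.2],[[0,0,-0.9],[0,0,0],-0.2],[[0,0,-0.9],[0,0,0],-0.2],[[0,0,-0.9],[0,0,0],-0.2],[[0,0,-0.9],[0,0,0],-0.2],[[0,0,-0.9],[0,0,0],-0.2],[[0,0,-0.9],[0,0,0],-0.2],[[0,0,0],[0,0,0],-0.2]]' 20; python3 - <<'E'
from h import *
p,d=env.capture('top'); K,W=cam('top'); P=cloud(d,K,W); Q=P.reshape(-1,3)
T=tool(); p,d=env.capture('wrist'); K,W=cam('wrist',T); Q=cloud(d,K,W).reshape(-1,3); cv2.imwrite('pics/w3.png',p[:,:,::-1])
near=(abs(Q[:,0]-.48)<.09)&(abs(Q[:,1]+.09)<.1)
for n,a,b in [('foot',.03,.039),('arm',.04,.05),('grip',.074,.086)]:
    m=near&(Q[:,2]>a)&(Q[:,2]<b); print(n,m.sum(),np.round(np.median(Q[m],0)*1000,1),rect(Q[m]) if m.sum()>5 else '')
E
python3 plan.py 553 50.6 200 98.4
```

```text
clock: 17.6
tcp_pos: [0.481, -0.127, 0.0524]
ee_rot: [0.0, -0.073, 0.997, -0.0]
ft_force: [-0.4, 0.1, -2.0]
grip_width: 0.0112
finger_force: 60.0
clock: 19.0
tcp_pos: [0.4828, -0.1274, 0.2032]
ee_rot: [0.003, -0.073, 0.997, -0.001]
ft_force: [0.1, -0.4, -0.7]
grip_width: 0.0528
finger_force: 0.0
foot 1447 [462.4 -67.2  35.8] (array([476.1, -94.3]), array([59.4, 81.4]), 8.3)
arm 1756 [474.7 -88.5  47.6] (array([475.1, -94.8]), array([21. , 82.3]), 6.6)
grip 591 [ 480.1 -127.5   81.7] (array([ 481.2, -127.1]), array([26.1, 11.7]), 8.4)
turn units [-0.0, 0.01, 0.0] | shift units after turn [-3.89, 6.6, 0.01] | shift before turn [-3.89, 6.6, 0.02]
t 19.1 tcp [480.98, -126.86, 200.3] F [-0.1, -0.31, -0.59] w 0.05301922985452473
```

The key stands upright on the mat. Now for saddle 1's fin.

```bash
python3 -m inch '[[[-0.486,0.825,0],[0,0,0],-0.2],[[-0.486,0.825,0],[0,0,0],-0.2],[[-0.486,0.825,0],[0,0,0],-0.2],[[-0.486,0.825,0],[0,0,0],-0.2],[[-0.486,0.825,0],[0,0,0],-0.2],[[-0.486,0.825,0],[0,0,0],-0.2],[[-0.486,0.825,0],[0,0,0],-0.2],[[-0.486,0.825,0],[0,0,0],-0.2],[[0,0,0],[0,0,0],-0.2],[[0,0,0.9],[0,0,0],-0.2],[[0,0,0.9],[0,0,0],-0.2],[[0,0,0.9],[0,0,0],-0.2],[[0,0,0.9],[0,0,0],-0.2],[[0,0,0.35],[0,0,0],-0.2],[[0,0,0],[0,0,0],-0.2],[[0,0,0],[0,0,0],-0.2]]' 20; python3 plan.py 553 50.6 99 98.4
```

```text
clock: 20.7
tcp_pos: [0.5531, 0.0501, 0.1014]
ee_rot: [0.0, -0.073, 0.997, -0.0]
ft_force: [0.6, 0.9, 0.3]
grip_width: 0.0533
finger_force: 0.0
turn units [-0.0, 0.0, -0.0] | shift units after turn [0.0, 0.02, 0.1] | shift before turn [0.0, 0.02, 0.1]
t 20.7 tcp [553.08, 50.08, 101.45] F [0.6, 0.92, 0.29] w 0.05325374819573877
```

Close on it, slide it off along -x (tool +x), and read the state.

```bash
python3 -m inch '[[[0,0.02,0.08],[0,0,0],-0.2],[[0,0,0],[0,0,0],1],[[0,0,0],[0,0,0],1],[[0,0,0],[0,0,0],1],[[0,0,0],[0,0,0],1],[[0,0,0],[0,0,0],1],[[0,0,0],[0,0,0],1],[[0,0,0],[0,0,0],1],[[0,0,0],[0,0,0],1],[[0,0,0],[0,0,0],1]]' 35; python3 -m inch '[[[0.2,0,0],[0,0,0],1],[[0.2,0,0],[0,0,0],1],[[0.2,0,0],[0,0,0],1],[[0.2,0,0],[0,0,0],1],[[0.2,0,0],[0,0,0],1],[[0.2,0,0],[0,0,0],1],[[0.2,0,0],[0,0,0],1],[[0.2,0,0],[0,0,0],1],[[0.2,0,0],[0,0,0],1],[[0.2,0,0],[0,0,0],1],[[0.2,0,0],[0,0,0],1],[[0.2,0,0],[0,0,0],1],[[0,0,0],[0,0,0],1]]'; python3 plan.py 480 40 220 98.4
```

```text
clock: 21.7
tcp_pos: [0.5528, 0.051, 0.099]
ee_rot: [0.0, -0.073, 0.997, -0.0]
ft_force: [-0.4, -0.6, 0.4]
grip_width: 0.0095
finger_force: 35.0
clock: 23.0
tcp_pos: [0.4926, 0.0421, 0.0989]
ee_rot: [-0.0, -0.073, 0.997, -0.0]
ft_force: [0.1, 0.8, -1.9]
grip_width: 0.0098
finger_force: 35.0
turn units [-0.0, -0.01, 0.0] | shift units after turn [0.51, -0.01, -4.84] | shift before turn [0.51, -0.01, -4.84]
t 23.0 tcp [492.58, 42.1, 98.9] F [0.1, 0.76, -1.91] w 0.009757674576973427
```

```bash
python3 -m inch '[[[0.3,0,-0.4],[0,0,0],1],[[0.2,0,-0.8],[0,0,0],1],[[0,0,-0.9],[0,0,0],1],[[0,0,-0.9],[0,0,0],1],[[0,0,-0.9],[0,0,0],1],[[0,0,-0.9],[0,0,0],1],[[0,0,-0.9],[0,0,0],1],[[0,0,0],[0,0,1],1],[[0,0,0],[0,0,1],1],[[0,0,0],[0,0,1],1],[[0,0,0],[0,0,1],1],[[0,0,0],[0,0,1],1],[[0,0,0],[0,0,1],1],[[0,0,0],[0,0,1],1],[[0,0,0],[0,0,1],1],[[0,0,0],[0,0,1],1],[[0,0,0],[0,0,1],1],[[0,0,0],[0,0,1],1],[[0,0,0],[0,0,1],1],[[0,0,0],[0,0,1],1]]'; python3 plan.py 549.7 -349.7 240 -17.5
```

```text
clock: 25.0
tcp_pos: [0.4807, 0.0404, 0.2421]
ee_rot: [-0.0, 0.572, 0.82, 0.0]
ft_force: [-1.1, -0.8, -1.1]
grip_width: 0.0097
finger_force: 35.0
turn units [0.0, -0.0, 6.28] | shift units after turn [-14.05, 7.32, 0.08] | shift before turn [-15.6, -2.79, 0.08]
t 25.0 tcp [480.7, 40.39, 242.06] F [-1.11, -0.77, -1.09] w 0.009669311671490077
```

```bash
python3 -m inch '[[[0,0,0],[0,0,0.9],1],[[0,0,0],[0,0,0.9],1],[[0,0,0],[0,0,0.9],1],[[0,0,0],[0,0,0.9],1],[[0,0,0],[0,0,0.9],1],[[0,0,0],[0,0,0.9],1],[[0,0,0],[0,0,0.88],1],[[-0.937,0.488,0],[0,0,0],1],[[-0.937,0.488,0],[0,0,0],1],[[-0.937,0.488,0],[0,0,0],1],[[-0.937,0.488,0],[0,0,0],1],[[-0.937,0.488,0],[0,0,0],1],[[-0.937,0.488,0],[0,0,0],1],[[-0.937,0.488,0],[0,0,0],1],[[-0.937,0.488,0],[0,0,0],1],[[-0.937,0.488,0],[0,0,0],1],[[-0.937,0.488,0],[0,0,0],1],[[-0.937,0.488,0],[0,0,0],1],[[-0.937,0.488,0],[0,0,0],1],[[0,0,0],[0,0,0],1]]'; python3 -m inch '[[[-0.9,0.488,0],[0,0,0],1],[[-0.94,0.488,0],[0,0,0],1],[[-0.94,0.488,0],[0,0,0],1],[[0,0,0],[0,0,0],1],[[0,0,0],[0,0,0],1],[[0,0,0],[0,0,0],1]]'; python3 plan.py 549.7 -349.7 240 -17.5;python3 - <<'E'
from h import *
T=tool(); p,d=env.capture('wrist'); K,W=cam('wrist',T); Q=cloud(d,K,W).reshape(-1,3); cv2.imwrite('pics/w4.png',p[:,:,::-1])
m=(Q[:,2]>.12)&(Q[:,2]<.137)&(abs(Q[:,0]-.55)<.12)&(abs(Q[:,1]+.32)<.17)
Q=Q[m]; print(len(Q),rect(Q),np.median(Q,0)); vx,vy,x0,y0=cv2.fitLine((Q[:,:2]*1000).astype(np.float32),cv2.DIST_HUBER,0,.1,.01).ravel(); print(np.degrees(np.arctan2(vy,vx)),x0,y0)
E
```

```text
clock: 27.0
tcp_pos: [0.5366, -0.2755, 0.2423]
ee_rot: [0.001, 0.807, 0.591, -0.0]
ft_force: [-0.8, 0.2, -0.9]
grip_width: 0.0099
finger_force: 35.0
clock: 27.6
tcp_pos: [0.5521, -0.3467, 0.2415]
ee_rot: [-0.001, 0.805, 0.594, 0.001]
ft_force: [0.1, -0.1, -0.4]
grip_width: 0.0097
finger_force: 35.0
turn units [-0.0, -0.02, 0.06] | shift units after turn [-0.14, -0.06, 0.06] | shift before turn [-0.14, -0.06, 0.06]
t 27.6 tcp [552.09, -346.73, 241.52] F [0.08, -0.05, -0.37] w 0.009660804555432173
5553 (array([ 568.9, -290.2]), array([168.8,  14. ]), 72.5) [ 0.57259371 -0.27765663  0.12977976]
72.55128 571.3555 -282.18127
```

View pics/w4.png

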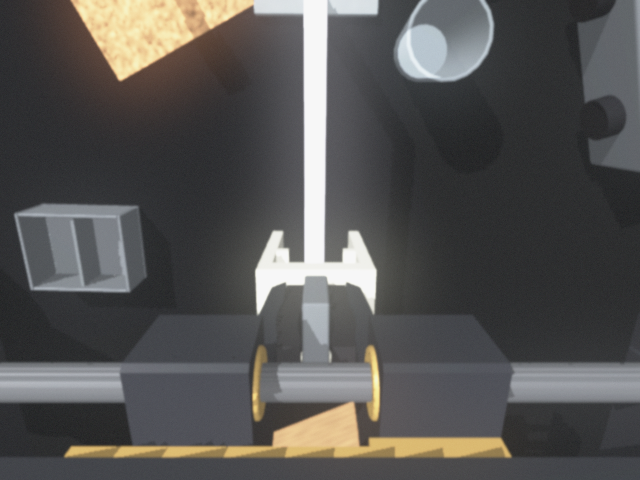

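The saddle is aligned over the bar, which shows up the middle of the picture at columns 303–327 with the legs either side. Lowering.

```bash
python3 -m inch '[[[-0.05,-0.06,0.3],[0,0,0.05],1],[[0,0,0.6],[0,0,0],1],[[0,0,0.6],[0,0,0],1],[[0,0,0.6],[0,0,0],1],[[0,0,0.6],[0,0,0],1],[[0,0,0.6],[0,0,0],1],[[0,0,0.3],[0,0,0],1],[[0,0,0.2],[0,0,0],1],[[0,0,0],[0,0,0],1],[[0,0,0],[0,0,0],1]]'; python3 plan.py 549.7 -349.7 144 -17.5
```

```text
clock: 28.65
tcp_pos: [0.5503, -0.3498, 0.1469]
ee_rot: [0.0, 0.807, 0.591, 0.0]
ft_force: [-0.9, 1.4, -1.1]
grip_width: 0.0098
finger_force: 35.0
turn units [0.01, 0.0, -0.01] | shift units after turn [-0.0, -0.02, 0.11] | shift before turn [-0.0, -0.02, 0.11]
t 28.65 tcp [550.31, -349.77, 146.85] F [-0.87, 1.43, -1.05] w 0.009824725088590792
```

```bash
python3 -m inch '[[[0,-0.01,0.06],[0,0,0],1],[[0,0,0.05],[0,0,0],1],[[0,0,0],[0,0,0],1],[[0,0,0],[0,0,0],0],[[0,0,0],[0,0,0],0],[[0,0,0],[0,0,0],0],[[0,0,0],[0,0,0],0],[[0,0,0],[0,0,0],0],[[0,0,0],[0,0,0],0],[[0,0,-0.3],[0,0,0],0],[[0,0,-0.8],[0,0,0],0],[[0,0,-0.8],[0,0,0],0],[[0,0,-0.8],[0,0,0],0],[[0,0,-0.8],[0,0,0],0],[[0,0,0],[0,0,0],0]]' 20; python3 plan.py 480 40 230 -81.6;python3 - <<'E'
from h import *
p,d=env.capture('side'); cv2.imwrite('pics/s4.png',p[180:480,180:500,::-1])
p,d=env.capture('top'); K,W=cam('top'); Q=cloud(d,K,W).reshape(-1,3)
for n,c,a,b,r in [('plate',(.545,-.365),.136,.145,.07),('fin',(.545,-.365),.16,.175,.06),('grip',(.48,-.127),.074,.086,.06)]:
    m=(np.hypot(Q[:,0]-c[0],Q[:,1]-c[1])<r)&(Q[:,2]>a)&(Q[:,2]<b); print(n,m.sum(),rect(Q[m]) if m.sum()>5 else '')
E
```

```text
clock: 30.15
tcp_pos: [0.5511, -0.3506, 0.2347]
ee_rot: [0.003, 0.807, 0.591, 0.001]
ft_force: [-0.2, -0.8, 0.0]
grip_width: 0.0442
finger_force: 0.0
turn units [0.05, -0.02, 10.67] | shift units after turn [-0.53, -15.87, 0.19] | shift before turn [14.04, -7.43, 0.13]
t 30.15 tcp [551.13, -350.64, 234.71] F [-0.21, -0.85, 0.02] w 0.04418934074031883
plate 408 (array([ 546.7, -361.1]), array([50.6, 53.3]), 72.6)
fin 80 (array([ 549.7, -351.2]), array([26.1, 10.7]), 73.6)
grip 66 (array([ 480.9, -126.9]), array([25.3, 12.2]), 6.7)
```

View pics/s4.png

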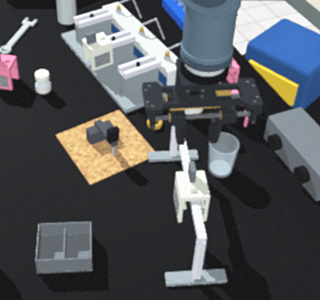

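Saddle 1 hangs astride the bar and the key is still on the mat. Fetching saddle 2.

```bash
python3 -m inch '[[[0.95,-0.33,0],[0,0,0],0],[[0.95,-0.33,0],[0,0,0],0],[[0.95,-0.33,0],[0,0,0],0],[[0.95,-0.33,0],[0,0,0],0],[[0.95,-0.33,0],[0,0,0],0],[[0.95,-0.33,0],[0,0,0],0],[[0.95,-0.33,0],[0,0,0],0],[[0.95,-0.33,0],[0,0,0],0],[[0.95,-0.33,0],[0,0,0],0],[[0.95,-0.33,0],[0,0,0],0],[[0.95,-0.33,0],[0,0,0],0],[[0.95,-0.33,0],[0,0,0],0],[[0.95,-0.33,0],[0,0,0],0],[[0.95,-0.33,0],[0,0,0],0],[[0.95,-0.33,0],[0,0,0],0],[[0.95,-0.33,0],[0,0,0],0],[[0.95,-0.33,0],[0,0,0],0],[[0.95,-0.33,0],[0,0,0],0],[[0.95,-0.33,0],[0,0,0],0],[[0.95,-0.33,0],[0,0,0],0]]'; python3 -m inch '[[[0,0,0],[0,0,0.97],0],[[0,0,0],[0,0,0.97],0],[[0,0,0],[0,0,0.97],0],[[0,0,0],[0,0,0.97],0],[[0,0,0],[0,0,0.97],0],[[0,0,0],[0,0,0.97],0],[[0,0,0],[0,0,0.97],0],[[0,0,0],[0,0,0.97],0],[[0,0,0],[0,0,0.97],0],[[0,0,0],[0,0,0.97],0],[[0,0,0],[0,0,0.97],0],[[0,0,0],[0,0,0],0],[[0,0,0],[0,0,0],0]]'; python3 plan.py 535 174.7 130 -81.6
```

```text
clock: 32.25
tcp_pos: [0.5348, 0.1542, 0.2301]
ee_rot: [-0.0, 0.807, 0.591, -0.001]
ft_force: [0.4, -1.0, 0.8]
grip_width: 0.0443
finger_force: 0.0
clock: 33.55
tcp_pos: [0.5353, 0.1532, 0.2305]
ee_rot: [0.0, 0.997, 0.075, -0.001]
ft_force: [0.3, -0.1, -0.5]
grip_width: 0.0439
finger_force: 0.0
turn units [0.01, 0.01, 0.03] | shift units after turn [0.11, -0.85, 4.02] | shift before turn [0.12, -0.85, 4.02]
t 33.55 tcp [535.28, 153.22, 230.51] F [0.25, -0.15, -0.49] w 0.04385066543315362
```

```bash
python3 -m inch '[[[0.11,-0.85,0],[0,0,0],0],[[0,0,0.9],[0,0,0],0],[[0,0,0.9],[0,0,0],0],[[0,0,0.9],[0,0,0],0],[[0,0,0.9],[0,0,0],0],[[0,0,0.42],[0,0,0],0],[[0,0,0],[0,0,0],0],[[0,0,0],[0,0,0],0]]'; python3 plan.py 535 174.7 99 -81.6
```

```text
clock: 34.35
tcp_pos: [0.5358, 0.1747, 0.1313]
ee_rot: [-0.0, 0.997, 0.074, 0.0]
ft_force: [-0.2, -0.1, -0.0]
grip_width: 0.0438
finger_force: 0.0
turn units [-0.0, -0.01, 0.01] | shift units after turn [-0.03, -0.01, 1.29] | shift before turn [-0.03, -0.01, 1.29]
t 34.35 tcp [535.81, 174.68, 131.34] F [-0.22, -0.06, -0.03] w 0.0438361822067306
```

Descend, close, then slide off along -x. With this orientation that is tool -x.

```bash
python3 -m inch '[[[-0.03,0,0.5],[0,0,0],0],[[0,0,0.5],[0,0,0],0],[[0,0,0.29],[0,0,0],0],[[0,0,0],[0,0,0],0],[[0,0,0],[0,0,0],1],[[0,0,0],[0,0,0],1],[[0,0,0],[0,0,0],1],[[0,0,0],[0,0,0],1],[[0,0,0],[0,0,0],1],[[0,0,0],[0,0,0],1],[[0,0,0],[0,0,0],1],[[0,0,0],[0,0,0],1]]' 35; python3 -m inch '[[[-0.2,0,0],[0,0,0],1],[[-0.2,0,0],[0,0,0],1],[[-0.2,0,0],[0,0,0],1],[[-0.2,0,0],[0,0,0],1],[[-0.2,0,0],[0,0,0],1],[[-0.2,0,0],[0,0,0],1],[[-0.2,0,0],[0,0,0],1],[[-0.2,0,0],[0,0,0],1],[[-0.2,0,0],[0,0,0],1],[[-0.2,0,0],[0,0,0],1],[[-0.2,0,0],[0,0,0],1],[[-0.2,0,0],[0,0,0],1],[[0,0,0],[0,0,0],1]]'; python3 plan.py 562.2 -310 240 -17.5
```

```text
clock: 35.55
tcp_pos: [0.5348, 0.1747, 0.0986]
ee_rot: [-0.0, 0.997, 0.073, 0.0]
ft_force: [0.6, 0.1, 1.9]
grip_width: 0.0096
finger_force: 34.9
clock: 36.85
tcp_pos: [0.4744, 0.1657, 0.0984]
ee_rot: [-0.0, 0.997, 0.073, -0.0]
ft_force: [0.4, -0.1, -0.6]
grip_width: 0.01
finger_force: 34.9
turn units [-0.0, 0.01, -10.68] | shift units after turn [-17.09, 9.07, -5.66] | shift before turn [0.68, 19.34, -5.67]
t 36.85 tcp [474.42, 165.73, 98.39] F [0.39, -0.07, -0.64] w 0.010013942382748192
```

```bash
python3 -m inch '[[[-0.2,0,-0.4],[0,0,0],1],[[0,0,-0.85],[0,0,0],1],[[0,0,-0.9],[0,0,0],1],[[0,0,-0.9],[0,0,0],1],[[0,0,-0.9],[0,0,0],1],[[0,0,-0.9],[0,0,0],1],[[0,0,-0.85],[0,0,0],1],[[0,0,0],[0,0,-0.97],1],[[0,0,0],[0,0,-0.97],1],[[0,0,0],[0,0,-0.97],1],[[0,0,0],[0,0,-0.97],1],[[0,0,0],[0,0,-0.97],1],[[0,0,0],[0,0,-0.97],1],[[0,0,0],[0,0,-0.97],1],[[0,0,0],[0,0,-0.97],1],[[0,0,0],[0,0,-0.97],1],[[0,0,0],[0,0,-0.97],1],[[0,0,0],[0,0,-0.97],1],[[0,0,0],[0,0,0],1]]'; python3 plan.py 566.5 -297.3 240 -17.5
```

```text
clock: 38.75
tcp_pos: [0.4703, 0.1647, 0.2415]
ee_rot: [0.0, 0.807, 0.591, 0.0]
ft_force: [-0.1, 0.1, -2.0]
grip_width: 0.0097
finger_force: 34.9
turn units [0.0, -0.0, -0.01] | shift units after turn [-16.47, 9.23, 0.06] | shift before turn [-16.46, 9.24, 0.06]
t 38.75 tcp [470.32, 164.73, 241.55] F [-0.07, 0.09, -2.01] w 0.00972848863807413
```

```bash
python3 -m inch '[[[-0.823,0.461,0],[0,0,0],1],[[-0.823,0.461,0],[0,0,0],1],[[-0.823,0.461,0],[0,0,0],1],[[-0.823,0.461,0],[0,0,0],1],[[-0.823,0.461,0],[0,0,0],1],[[-0.823,0.461,0],[0,0,0],1],[[-0.823,0.461,0],[0,0,0],1],[[-0.823,0.461,0],[0,0,0],1],[[-0.823,0.461,0],[0,0,0],1],[[-0.823,0.461,0],[0,0,0],1],[[-0.823,0.461,0],[0,0,0],1],[[-0.823,0.461,0],[0,0,0],1],[[-0.823,0.461,0],[0,0,0],1],[[-0.823,0.461,0],[0,0,0],1],[[-0.823,0.461,0],[0,0,0],1],[[-0.823,0.461,0],[0,0,0],1],[[-0.823,0.461,0],[0,0,0],1],[[-0.823,0.461,0],[0,0,0],1],[[-0.823,0.461,0],[0,0,0],1],[[-0.823,0.461,0],[0,0,0],1]]'; python3 -m inch '[[[0,0,0],[0,0,0],1],[[0,0,0],[0,0,0],1],[[0,0,0],[0,0,0],1]]'; python3 plan.py 566.5 -297.3 144 -17.5; python3 - <<'E'
from h import *
p,d=env.capture('wrist'); cv2.imwrite('pics/w5.png',p[:,:,::-1])
E
```

```text
clock: 40.75
tcp_pos: [0.566, -0.2977, 0.2413]
ee_rot: [0.0, 0.808, 0.59, -0.0]
ft_force: [-0.0, -0.0, -0.7]
grip_width: 0.0095
finger_force: 34.9
clock: 41.05
tcp_pos: [0.5661, -0.2955, 0.2409]
ee_rot: [-0.0, 0.807, 0.591, 0.0]
ft_force: [0.1, 0.3, -1.1]
grip_width: 0.0098
finger_force: 34.9
turn units [-0.0, -0.01, -0.01] | shift units after turn [-0.06, 0.04, 3.88] | shift before turn [-0.07, 0.04, 3.88]
t 41.05 tcp [566.05, -295.5, 240.94] F [0.12, 0.28, -1.12] w 0.009846228695197556
```

View pics/w5.png

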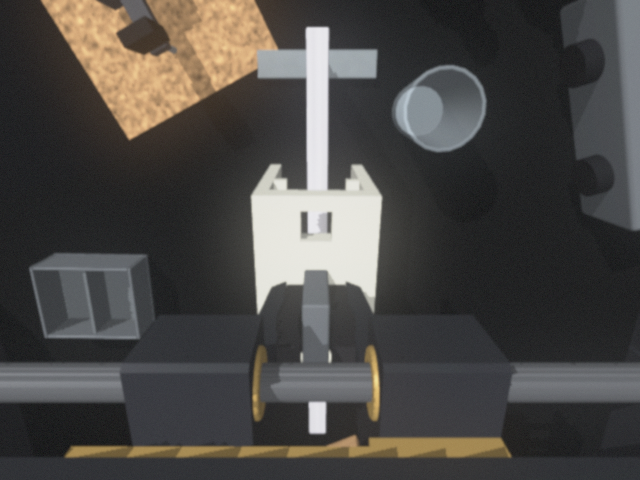

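Saddle 2 is centred over the bar, which runs between its legs at column 317 (legs at 265 and 370). Lower and release.

```bash
python3 -m inch '[[[-0.06,0.03,0.3],[0,0,0],1],[[0,0,0.6],[0,0,0],1],[[0,0,0.6],[0,0,0],1],[[0,0,0.6],[0,0,0],1],[[0,0,0.6],[0,0,0],1],[[0,0,0.6],[0,0,0],1],[[0,0,0.3],[0,0,0],1],[[0,0,0.2],[0,0,0],1],[[0,0,0],[0,0,0],1],[[0,0,0],[0,0,0],1]]'; python3 plan.py 566.5 -297.3 144 -17.5
```

```text
clock: 42.1
tcp_pos: [0.5666, -0.2988, 0.1463]
ee_rot: [0.0, 0.807, 0.591, 0.0]
ft_force: [-0.1, 0.6, -0.7]
grip_width: 0.0095
finger_force: 35.0
turn units [0.01, 0.0, -0.01] | shift units after turn [0.05, -0.02, 0.09] | shift before turn [0.05, -0.02, 0.09]
t 42.1 tcp [566.55, -298.75, 146.32] F [-0.07, 0.59, -0.67] w 0.009485543660954516
```

```bash
python3 -m inch '[[[0,0,0.05],[0,0,0],1],[[0,0,0.05],[0,0,0],1],[[0,0,0],[0,0,0],1],[[0,0,0],[0,0,0],0],[[0,0,0],[0,0,0],0],[[0,0,0],[0,0,0],0],[[0,0,0],[0,0,0],0],[[0,0,0],[0,0,0],0],[[0,0,0],[0,0,0],0],[[0,0,-0.3],[0,0,0],0],[[0,0,-0.8],[0,0,0],0],[[0,0,-0.8],[0,0,0],0],[[0,0,-0.8],[0,0,0],0],[[0,0,-0.8],[0,0,0],0],[[-0.2,0.9,-0.5],[0,0,0],0],[[-0.2,0.9,-0.5],[0,0,0],0],[[-0.2,0.9,-0.5],[0,0,0],0],[[-0.2,0.9,-0.5],[0,0,0],0],[[0,0,0],[0,0,0],0],[[0,0,0],[0,0,0],0]]' 20; python3 - <<'E'
from h import *
p,d=env.capture('side'); cv2.imwrite('pics/s5.png',p[180:480,180:500,::-1])
p,d=env.capture('top'); K,W=cam('top'); Q=cloud(d,K,W).reshape(-1,3)
for n,c,a,b,r in [('plateA',(.545,-.365),.136,.145,.05),('finA',(.545,-.365),.16,.175,.04),('plateB',(.57,-.283),.136,.145,.05),('finB',(.566,-.298),.16,.175,.03),('foot/arm',(.475,-.09),.03,.05,.09),('grip',(.48,-.127),.074,.086,.06)]:
    m=(np.hypot(Q[:,0]-c[0],Q[:,1]-c[1])<r)&(Q[:,2]>a)&(Q[:,2]<b); print(n,m.sum(),(rect(Q[m]),np.median(Q[m,2])) if m.sum()>5 else '')
E
```

```text
clock: 44.1
tcp_pos: [0.6456, -0.3448, 0.2809]
ee_rot: [-0.0, 0.807, 0.591, -0.0]
ft_force: [-0.2, -0.3, 0.8]
grip_width: 0.0443
finger_force: 0.0
plateA 444 ((array([ 546. , -362.6]), array([54.9, 53.3]), 71.1), np.float64(0.14082110895169841))
finA 77 ((array([ 549.6, -351.3]), array([27. , 10.7]), 73.0), np.float64(0.1700646873922057))
plateB 588 ((array([ 571.9, -282.1]), array([61., 53.]), 72.1), np.float64(0.14053386478183538))
finB 76 ((array([ 567.1, -296.2]), array([26. , 10.6]), 70.2), np.float64(0.170458468165403))
foot/arm 357 ((array([475.3, -87.6]), array([59.4, 68.2]), 8.4), np.float64(0.039198260335395085))
grip 66 ((array([ 481., -127.]), array([25.5, 12.5]), 9.7), np.float64(0.08215785153419908))
```

View pics/s5.png

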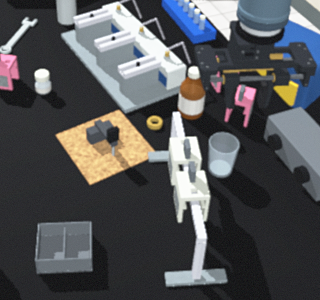

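Both saddles hang on the bar, the stubs are empty, and the key stands on the mat. Handing in.

```bash
python3 -c "
from bench import env
print(env.finish_job())"
```

```text
the job is handed in; nothing more can be done
None
```

I freed both saddles on the manifold (stub 3 was empty) with the key, hung them side by side on the bar, stood the key upright on its mat and handed the job in at about 44 s; the hand-in returned no verdict.

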